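# Mark the goblet as glazed

### The job

Three pots wait on the glazing table, each with its own flip marker standing in front of it. Mark the stemmed goblet as done: with the fingertips, press and push the paddle of the goblet's marker over its hinge until it lies fully over on the other side, showing its other face. Only touch and push: do not pick up, carry or shift the stands, the pots or the jar, and leave the other two paddles as they are.

Things in the scene. Friction and masses are not known exactly. Their poses are not given: they have to be found in the camera images.
- pivot_a (a point): Marker a: middle of its hinge pin, 60 mm above the table, pin along x. Axes are the stand's: z up, paddle starts on the -y side. All markers alike: loose 1 kg stand, steel base plate 80 (x) x 150 (y) x 12 mm, two cheeks (x = +-32 to 37 mm, 18 mm wide, top at 68 mm) that hold the pin.
- paddle_a (a joint): Hinge angle of marker a's plywood paddle, rad: 0 = level towards the stand's -y (open ring up), pi/2 = upright, pi = fully over, level towards +y (solid spot up); hard stops at 0 and pi. Friction hinge (0.04 N m): it stays where it is left at any angle and must be pushed all the way over, 1 to 3 N.
- tip_a (a point): Middle of the free end of marker a's blade, 74 mm from the pin. Paddle: 6 mm thick, 60 g, its mid-plane through the pin; the blade is 56 mm wide; on the other side of the pin a thumb tab, 40 mm wide, reaches 47 mm from the pin, kicked up 0.6 rad: at joint 0 its end lies 39 mm out to +y and 27 mm above the pin. Pressing the tab down raises the blade.
- pivot_b (a point): Marker b: middle of its hinge pin, as for marker a. This stand is turned about half a turn to the other two, so its paddle starts on the other side.
- paddle_b (a joint): Hinge angle of marker b's paddle, rad, 0 to pi, as for marker a in its own stand's axes.
- tip_b (a point): Middle of the free end of marker b's blade, 74 mm from the hinge pin.
- pivot_c (a point): Marker c: the middle of its hinge pin, as for marker a.
- paddle_c (a joint): Hinge angle of marker c's paddle, rad, 0 to pi, as for marker a in its own stand's axes.
- tip_c (a point): Middle of the free end of marker c's blade, 74 mm from the hinge pin.
- goblet_mid (a point): Half-way up (51 mm) the unglazed white goblet: a cup on a narrow stem and round foot, 102 mm high, 72 mm across the rim. It stands about 150 mm beyond its own marker, on the side away from the robot; the other markers are at least 200 mm from it.
- mug_mid (a point): Half-way up (40 mm) the white mug, 80 mm high, 72 mm across, with a handle; stands behind another marker.
- bowl_mid (a point): Half-way up (25 mm) the white bowl, 50 mm high, 96 mm across; stands behind another marker.
- jar_mid (a point): Half-way up (40 mm) the lidded glaze jar, 80 mm high, 64 mm across; a bystander to the left.
Mind the look-alikes: they are no part of the job. Leave any red look-alike of the part that bears pivot_b alone. Leave any orange look-alike of the part that bears pivot_a alone.

How it is judged (in metres and radians):
On the way:
1. the paddle of the goblet's marker has been pushed past upright (joint above 1.75 rad) (((horizontal distance between goblet_mid and pivot_a below 0.185 m and value of joint paddle_a above 1.75 rad) or (horizontal distance between goblet_mid and pivot_b below 0.185 m and value of joint paddle_b above 1.75 rad) or (horizontal distance between goblet_mid and pivot_c below 0.185 m and value of joint paddle_c above 1.75 rad))), for 0.05 s.
At the end, for the whole second after the job is handed in: The paddle of the marker in front of the goblet lies turned over (joint above 3.0 rad, at rest); the other two paddles' tips, the three stands, the pots and the jar are within 20 mm of where they began and the stands stand flat (((horizontal distance between goblet_mid and pivot_a below 0.185 m and value of joint paddle_a above 3 rad and velocity of joint paddle_a between -0.05 and 0.05 rad/s and distance of each of tip_b, tip_c from where it was at the start of the episode below 0.02 m) or (horizontal distance between goblet_mid and pivot_b below 0.185 m and value of joint paddle_b above 3 rad and velocity of joint paddle_b between -0.05 and 0.05 rad/s and distance of each of tip_a, tip_c from where it was at the start of the episode below 0.02 m) or (horizontal distance between goblet_mid and pivot_c below 0.185 m and value of joint paddle_c above 3 rad and velocity of joint paddle_c between -0.05 and 0.05 rad/s and distance of each of tip_a, tip_b from where it was at the start of the episode below 0.02 m)) and distance of each of pivot_a, pivot_b, pivot_c, goblet_mid, mug_mid, bowl_mid, jar_mid from where it was at the start of the episode below 0.02 m and angle between each of pivot_a, pivot_b, pivot_c's own z axis and vertical below 0.05 rad); the robot touches nothing.
It fails at once if a marker stand is lifted, carried, tipped or shoved more than 20 mm (distance of any of pivot_a, pivot_b, pivot_c from where it was at the start of the episode above 0.02 m or angle between any of pivot_a, pivot_b, pivot_c's own z axis and vertical above 0.2 rad).
It fails at once if a pot or the glaze jar is lifted or moved more than 20 mm (distance of any of goblet_mid, mug_mid, bowl_mid, jar_mid from where it was at the start of the episode above 0.02 m).
It fails at once if the paddle of a marker that does not stand in front of the goblet is turned (its tip moves more than 20 mm) ((not (horizontal distance between goblet_mid and pivot_a below 0.185 m) and distance of tip_a from where it was at the start of the episode above 0.02 m) or (not (horizontal distance between goblet_mid and pivot_b below 0.185 m) and distance of tip_b from where it was at the start of the episode above 0.02 m) or (not (horizontal distance between goblet_mid and pivot_c below 0.185 m) and distance of tip_c from where it was at the start of the episode above 0.02 m)).
It also fails if it takes over 48 s, if anything falls off the work surface, if the arm or the gripper's body presses on something with over 40 N, if the wrist force passes 120 N, or if a joint passes its speed limit or range.

### The arm

A 6-joint arm with a two-finger parallel gripper is mounted at the origin on the work surface. World frame = base frame: x ahead of the robot, y to its left, z up, the work surface at z = 0. Lengths are in mm, angles in rad, forces in N, time in s.
With the tool pointing down it reaches from about 350 to 875 mm from the base axis. Payload 4.2 kg.
Tool frame: the origin (TCP) lies at the very end of the fingers, on their centre line; the grasp point (between the pads) lies 19 mm behind it; z points along the fingers, y is the line along which they close (so a half turn about z gives the same grasp; the last joint's range is limited). The gripper opens to 85 mm and grips with 20 to 120 N. Pads are 22 mm wide; open, the fingers measure 114 mm over their backs; the gripper's body (76 mm by 85 mm) begins 54 mm behind the grasp point. The pads swing forward as they close: fully open they stand 13 mm farther back than shut.
Start: joints at [1.489, 0.385, 0.008, 0, -1.194, -0.259], TCP at [208.868, 589.044, 202.212] pointing down, gripper open.
Joint ranges: [-3.14, 3.14], [-1.21, 2.06], [-1.07, 1.41], [-3.16, 2.05], [-2.99, -0.16], [-3.1, 3.1]. Speed limits (rad/s): [2.79, 2.79, 3.14, 3.14, 3.14, 3.14].

### API

Orientations are given as a unit quaternion [x, y, z, w].
In Python, from bench import read_state, get_image, camera_model, job_done gives the robot as it stands.
- The arm moves only by the shell command python3 -m handwheel 'ROWS'. ROWS is JSON, a list of rows, each a list of 7 numbers: the shift along the tool's x, y, z in m, then the turn, a rotation vector about the tool's x, y, z in rad, then the gripper's target within -1 to 1 (fully open at 1, half-way at 0, shut at -1). In form: [[dx, dy, dz, wx, wy, wz, jaw], ...]. A call has 1 to 10 rows; each row is the pose to reach, as a shift and turn from the pose commanded when the call began, along the tool's axes at that moment; what a row does not reach only later rows make up. A row lasts 1/8 s, in which the tool goes at most 62.5 mm and 10.7 degrees, less where a joint would pass 70% of its speed; a pose out of reach is approached as far as the arm can. A call with a gripper value outside its range is refused whole. The fingers move at their own pace and stop on an object; the grip force is fixed at half the most. Time passes only in rows, so rows that repeat a pose let the fingers close. It gives the time, the measured TCP pose, the force, the opening and the grip force at its end, in the units of the state.
- read_state(): the state, without advancing time (a new reading comes with each control period).
- get_image(name): name is "scene" or "top"; returns (picture, depth): 400x640x3 uint8, blue, green, red; 400x640 float32, mm along the optical axis (not along the pixel's ray), 0 where there is no reading.
- camera_model(name): a dict with "K" (3x3 intrinsics, pixels), "rvec" (rotation vector, rad) and "tvec" (3), from world to camera coordinates, as OpenCV has them. Camera axes: x right, y down, z forward; pixel columns grow to the right and rows downward; lengths in mm; the calibration is good to about 2 mm. A picture is of the moment at which its call begins. camera_model takes no time and is no camera call.
- job_done(): hands the job in; it is judged then, once.
The state is a dict: "clock": time; "joints": joint angles; "joint_vel": joint speeds; "joint_efforts": joint torques, N m; "position": TCP position; "ee_rot": TCP orientation; "contact_force": force on the tool from outside, world axes, zero at the start; "wrist_torque": the same for the moment, N m; "gripper_width": finger opening in mm; "grasp_force": force on a finger pad.
Only numpy, scipy, OpenCV 4.12 (cv2) and the standard library are available. Lean on these libraries where they do the work, as an engineer would, in place of code of your own. Each camera call takes 0.05 s, during which the arm holds its last target. There are 200 camera calls.

## Working session

There is one attempt and no reset: what is moved stays moved. The work goes in short steps, Python scripts to look and compute and a shell command to move; the robot and the scene stay as the last step left them, time stands still between calls to the robot, and variables do not carry over. Pictures are saved under pics/ and viewed, at most 10 in all, crops included, and the job is handed in when it is done.

```bash
mkdir -p pics; ls; python3 - <<'E'
from bench import *
import cv2,numpy as np
for n in("scene","top"):
    p,d=get_image(n); cv2.imwrite(f"pics/{n}0.png",p); np.savez(f"{n}0.npz",p=p,d=d)
    m=camera_model(n);R=cv2.Rodrigues(np.array(m["rvec"],float))[0];print(n,np.round(-R.T@np.array(m["tvec"],float).ravel()),np.round(R,2).tolist(),np.array(m["K"]).tolist())
s=read_state();print(s)
E
```

```text
pics
scene [ 823. -394.  963.] [[0.86, 0.51, 0.0], [0.44, -0.73, -0.53], [-0.27, 0.45, -0.85]] [[391.0887270132143, 0.0, 321.3550613763682], [0.0, 391.0887270132143, 201.14629950473633], [0.0, 0.0, 1.0]]
top [ 297.   70. 1173.] [[0.0, -1.0, 0.01], [-0.98, -0.0, -0.19], [0.19, -0.01, -0.98]] [[369.01478919383754, 0.0, 314.12997374623734], [0.0, 369.01478919383754, 194.06221475067434], [0.0, 0.0, 1.0]]
{'clock': 0.1, 'joints': array([ 1.48858080e+00,  3.85485834e-01,  6.75137260e-03, -4.20598353e-04,
       -1.19400752e+00, -2.58603738e-01]), 'joint_vel': array([-0.00032465, -0.00275226,  0.00350088,  0.00090402, -0.00038118,
        0.0007043 ]), 'joint_efforts': array([-4.68088911e-04, -3.93318200e+01,  1.88928366e+01,  4.19793203e+00,
       -2.57840897e-03,  6.80897131e-06]), 'position': array([208.70679359, 588.50366593, 201.22509272]), 'ee_rot': array([ 9.85501739e-01, -1.69662421e-01, -1.09025409e-04,  9.86262771e-04]), 'contact_force': array([-0.23590109,  0.115461  ,  0.3624601 ]), 'wrist_torque': array([-0.0233018 ,  0.00780307, -0.01256997]), 'grasp_force': 0.0, 'gripper_width': 85.74583347233956}
```

View pics/scene0.png

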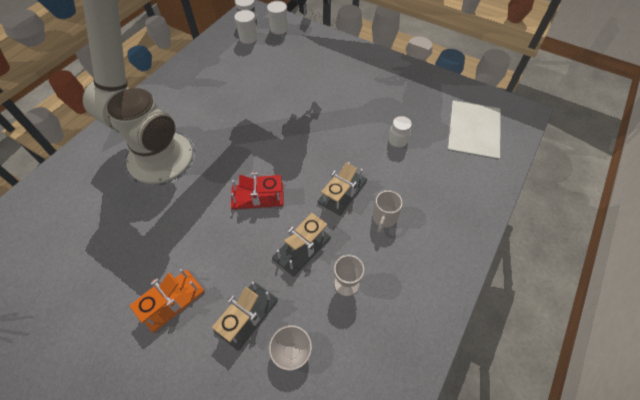

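View pics/top0.png

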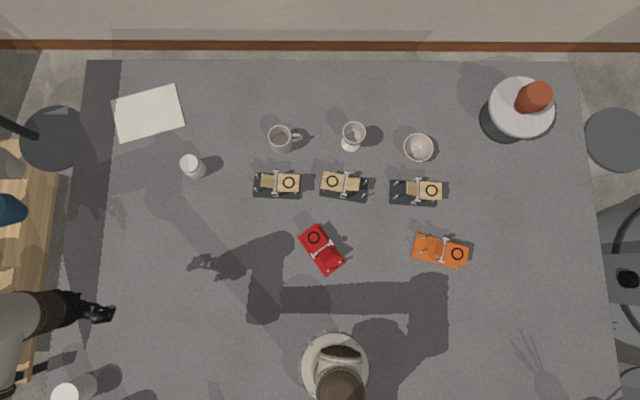

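The scene picture shows a goblet (348,272), mug (387,208), bowl (290,347), jar (400,130), red and orange look-alikes (258,190 / 167,300), and wooden markers at (342,188), (302,240) and (245,315). In the top view the markers are at (277,184), (344,185) and (416,192). The middle one, (344,185), is directly in front of the goblet (352,137). Its paddle starts to the left, opposite to the other two, so it is marker b. Next I measure it and confirm with a crop.

```bash
cat > h.py <<'E'
import cv2,numpy as np
from bench import *
def cam(n):
    m=camera_model(n);R=cv2.Rodrigues(np.array(m["rvec"],float))[0];return np.array(m["K"]),R,np.array(m["tvec"],float).ravel()
def cloud(n,d):
    K,R,t=cam(n);v,u=np.mgrid[:400,:640]
    return (np.stack([(u-K[0,2])/K[0,0]*d,(v-K[1,2])/K[1,1]*d,d],-1)-t)@R
def ray(n,uv,z):
    K,R,t=cam(n);w=R.T@np.linalg.inv(K)@np.array([*uv,1.]);c=-R.T@t
    return c+w*(z-c[2])/w[2]
E
python3 - <<'E'
from h import *
for n,roi in(("top",(230,460,110,215)),("scene",(200,420,150,370))):
    f=np.load(n+"0.npz");p,d=f["p"],f["d"];X=cloud(n,d)
    h=cv2.cvtColor(p,cv2.COLOR_BGR2HSV)
    m=((h[...,0]>8)&(h[...,0]<25)&(h[...,1]>70)&(h[...,1]<190)&(h[...,2]>100)).astype(np.uint8)
    u0,u1,v0,v1=roi;k=np.zeros_like(m);k[v0:v1,u0:u1]=1;m*=k
    m=cv2.morphologyEx(m,cv2.MORPH_CLOSE,np.ones((7,7)))
    c,l,s,ce=cv2.connectedComponentsWithStats(m)
    for i in range(1,c):
        if s[i,4]<80:continue
        P=X[(l==i)&(d>0)];r=cv2.minAreaRect(np.argwhere(l==i)[:,::-1].astype(np.float32))
        print(n,np.round(ce[i]),s[i,4],"med",np.round(np.median(P,0)),"z pct",np.round(np.percentile(P[:,2],[5,50,95])),r)
        B=P[np.abs(P[:,2]-63)<6]
        if len(B)>20: q=cv2.minAreaRect(B[:,:2].astype(np.float32));print("  blade rect",np.round(q[0]),np.round(q[1]),round(q[2],1), np.round(cv2.boxPoints(q)).tolist())
    # goblet etc: bright things above 30mm
    pots=((X[...,2]>25)&(X[...,0]>620)&(X[...,0]<900)&(d>0)&(h[...,1]<60)&(h[...,2]>120)).astype(np.uint8)*k
    c,l,s,ce=cv2.connectedComponentsWithStats(pots)
    for i in range(1,c):
        if s[i,4]>60:print(n,"pot",np.round(ce[i]),np.round(np.median(X[l==i],0)),X[l==i][:,2].max().round())
f=np.load("top0.npz")["p"][110:215,240:460]
cv2.imwrite("pics/crop.png",cv2.resize(f,None,fx=3.6,fy=3.6,interpolation=cv2.INTER_CUBIC))
E
```

```text
top [339. 182.] 616 med [548. -15.  67.] z pct [51. 67. 83.] ((340.2720031738281, 182.50399780273438), (37.74482727050781, 18.24631690979004), 10.30484676361084)
  blade rect [549.  -5.] [86. 55.] 80.0 [[515.0, -42.0], [569.0, -52.0], [584.0, 32.0], [529.0, 42.0]]
top [281. 182.] 624 med [549. 160.  68.] z pct [15. 68. 83.] ((279.5, 182.0), (18.0, 39.0), 90.0)
  blade rect [547. 152.] [88. 55.] 88.9 [[518.0, 108.0], [573.0, 107.0], [575.0, 195.0], [520.0, 196.0]]
top [425. 190.] 592 med [ 526. -282.   66.] z pct [11. 66. 85.] ((423.5, 190.0), (18.0, 35.0), 90.0)
  blade rect [ 523. -289.] [87. 54.] 89.2 [[495.0, -332.0], [549.0, -332.0], [551.0, -246.0], [496.0, -245.0]]
top pot [354. 133.] [709. -68.  79.] 108.0
top pot [282. 138.] [697. 163.  71.] 85.0
top pot [420. 145.] [ 685. -288.   43.] 56.0
scene [340. 183.] 637 med [550. 160.  67.] z pct [62. 67. 82.] ((341.172119140625, 181.89344787597656), (19.077495574951172, 40.33161926269531), 39.80556869506836)
  blade rect [549. 150.] [89. 55.] 86.3 [[519.0, 108.0], [574.0, 104.0], [580.0, 193.0], [524.0, 196.0]]
scene [306. 231.] 735 med [549. -12.  66.] z pct [61. 66. 83.] ((305.75, 232.25001525878906), (19.79899024963379, 41.719295501708984), 45.0)
  blade rect [552.  -5.] [86. 56.] 83.0 [[519.0, -45.0], [574.0, -52.0], [585.0, 34.0], [529.0, 41.0]]
scene [235. 315.] 1108 med [ 527. -282.   66.] z pct [62. 66. 83.] ((237.56558227539062, 313.7213134765625), (23.558786392211914, 54.415679931640625), 39.80556869506836)
  blade rect [ 526. -290.] [85. 57.] 85.8 [[494.0, -330.0], [551.0, -334.0], [557.0, -249.0], [500.0, -245.0]]
scene pot [389. 203.] [700. 170.  79.] 84.0
scene pot [351. 272.] [710. -57. 100.] 106.0
scene pot [291. 350.] [ 674. -279.   47.] 54.0
```

View pics/crop.png

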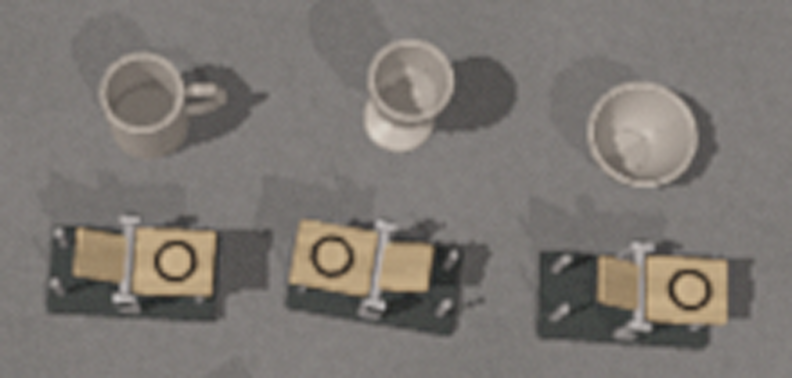

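The crop confirms it. The goblet (410,90 in the crop) has the middle marker (365,270) straight in front of it, with ring side up and its blade to the left. The mug and bowl have the left and right markers. I'll shut the fingers and swing over.

```bash
python3 -m handwheel '[[0.05,0.05,0,0,0,0.13,-1],[0.1,0.1,0,0,0,0.27,-1],[0.155,0.15,0,0,0,0.41,-1],[0.21,0.2,0,0,0,0.55,-1],[0.265,0.255,0,0,0,0.69,-1],[0.32,0.31,0,0,0,0.83,-1],[0.375,0.36,0,0,0,0.97,-1],[0.43,0.41,0,0,0,1.11,-1],[0.485,0.465,0,0,0,1.25,-1],[0.533,0.513,0,0,0,1.378,-1]]'
cat >> h.py <<'E'
import sys
from scipy.spatial.transform import Rotation as Ro
PIV=np.array([545.5,-36,0]);D=np.array([-.148,-.989,0])
def rel():
    s=read_state();R=Ro.from_quat(s["ee_rot"]).as_matrix();p=s["position"]-PIV
    print("clk",round(s["clock"],2),"s_y",round(p@D,1),"lat",round(p@np.array([D[1],-D[0],0]),1),"z",round(p[2],1),"F",np.round(s["contact_force"],1),"w",round(s["gripper_width"],1),"toolx·",np.round(R.T@D,3),"tz",np.round(R[:,2],3))
E
python3 -c "
from h import *
rel();
for q in((385,225),(380,265),(374,308)):print(ray('top',(240+q[0]/3.6,110+q[1]/3.6),66))
for q in((455,258),(447,305)):print(ray('top',(240+q[0]/3.6,110+q[1]/3.6),30))"
```

```text
clock: 1.35
position: [489.5, 28.5, 202.1]
ee_rot: [-0.651, 0.759, 0.0, 0.0]
contact_force: [2.1, 0.9, 0.6]
gripper_width: -0.2
grasp_force: 0.0
clk 1.35 s_y -55.5 lat 64.9 z 202.1 F [2.1 0.9 0.6] w -0.2 toolx· [ 1.    -0.004 -0.   ] tz [-0.  0. -1.]
[578.78903292 -40.59859204  66.        ]
[543.59785431 -35.74642834  66.        ]
[506.22431543 -30.06280767  66.        ]
[ 558.08322234 -105.55664064   30.        ]
[515.81911956 -97.41484127  30.        ]
```

```bash
python3 -m handwheel '[[0,0,0,0,0,0,-1],[0,0,0,0,0,0,-1],[0,0,0,0,0,0,-1]]' >/dev/null; python3 -c "
from h import *
rel()"
```

```text
clk 1.73 s_y -58.4 lat 66.3 z 202.2 F [ 0.7 -0.3 -0.3] w 0.2 toolx· [ 1.     0.003 -0.   ] tz [-0.  0. -1.]
```

```bash
python3 -m handwheel '[[0.03,-0.02,0,0,0,0,-1],[0.06,-0.045,0,0,0,0,-1],[0.095,-0.066,0,0,0,0,-1],[0.095,-0.066,0.03,0,0,0,-1],[0.095,-0.066,0.06,0,0,0,-1],[0.095,-0.066,0.09,0,0,0,-1],[0.095,-0.066,0.1,0,0,0,-1],[0.095,-0.066,0.1,0,0,0,-1]]' >/dev/null; python3 -c "
from h import *
rel();p,_=get_image('scene');cv2.imwrite('pics/s2.png',cv2.resize(p[130:330,200:420],None,fx=2.7,fy=2.7))"
```

```text
clk 2.73 s_y 36.7 lat -0.3 z 102.3 F [-0.2 -0.9 -0. ] w 0.2 toolx· [1.    0.003 0.   ] tz [-0. -0. -1.]
```

View pics/s2.png

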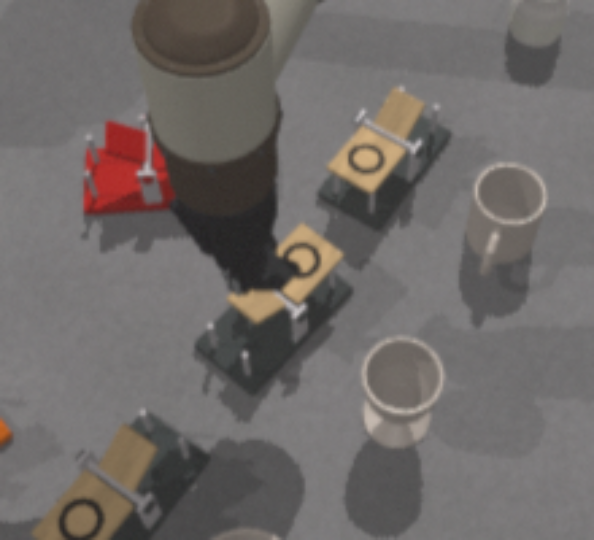

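The gripper hangs in front of the marker's tab side, with a dark part at crop (290,268). I'll check where the TCP should project before pressing.

```bash
python3 -c "
from h import *
m=camera_model('scene')
P=np.array([PIV+37*D+[0,0,102.],PIV+37*D+[0,0,88],PIV+[0,0,60]])
q=cv2.projectPoints(P,np.array(m['rvec'],float),np.array(m['tvec'],float),np.array(m['K']),None)[0][:,0];print(q,(q-[200,130])*2.7)"
```

```text
[[289.53196854 240.86226359]
 [289.92270128 243.36816091]
 [300.29800188 238.04829515]] [[241.73631506 299.32811168]
 [242.79129346 306.09403446]
 [270.80460507 291.73039691]]
```

```bash
python3 -m handwheel '[[0,0,0.008,0,0,0,-1],[0,0,0.016,0,0,0,-1],[0,0,0.024,0,0,0,-1],[0,0,0.032,0,0,0,-1],[0,0,0.04,0,0,0,-1],[0,0,0.04,0,0,0,-1]]'; python3 -c "
from h import *
rel()"; python3 -m handwheel '[[0,0,0.006,0,0,0,-1],[0,0,0.012,0,0,0,-1],[0,0,0.018,0,0,0,-1],[0,0,0.021,0,0,0,-1],[0,0,0.021,0,0,0,-1]]' >/dev/null; python3 -c "
from h import *
rel();p,_=get_image('scene');cv2.imwrite('pics/s3.png',cv2.resize(p[130:330,200:420],None,fx=2.7,fy=2.7))"
```

```text
clock: 3.52
position: [539.8, -73.4, 61.3]
ee_rot: [-0.653, 0.757, 0.0, -0.001]
contact_force: [-0.4, 0.3, -0.2]
gripper_width: 0.6
grasp_force: 0.0
clk 3.52 s_y 37.8 lat 0.1 z 61.3 F [-0.4  0.3 -0.2] w 0.6 toolx· [1. 0. 0.] tz [-0.002 -0.    -1.   ]
clk 4.15 s_y 37.4 lat -0.1 z 40.7 F [ 0.4  1.3 -0.5] w 0.1 toolx· [ 1.  0. -0.] tz [-0.001  0.    -1.   ]
```

View pics/s3.png

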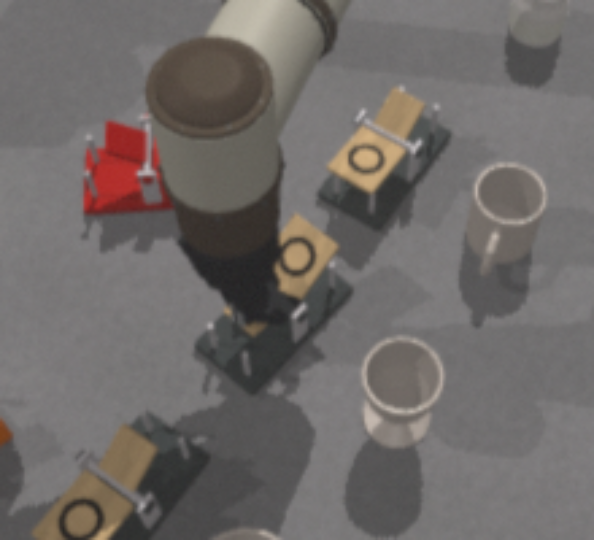

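The blade has swung up with the ring still facing the camera, and the stand hasn't moved. I'll lift, cross to the other side and measure the angle.

```bash
python3 -m handwheel '[[0,0,-0.04,0,0,0,-1],[0,0,-0.08,0,0,0,-1],[0,0,-0.12,0,0,0,-1],[0,0,-0.14,0,0,0,-1],[-0.04,0,-0.14,0,0,0,-1],[-0.08,0,-0.14,0,0,0,-1],[-0.12,0,-0.14,0,0,0,-1],[-0.14,0,-0.14,0,0,0,-1],[-0.14,0,-0.14,0,0,0,-1]]' >/dev/null; python3 -c "
from h import *
rel()
p,d=get_image('scene');X=cloud('scene',d);h=cv2.cvtColor(p,cv2.COLOR_BGR2HSV)
m=(h[...,0]>8)&(h[...,0]<25)&(h[...,1]>70)&(d>0)
q=X-PIV;sy=q@D;lat=q@np.array([D[1],-D[0],0]);m&=(abs(sy)<90)&(abs(lat)<30)&(X[...,2]>20)&(X[...,2]<150)
for lo in range(-80,60,8):
  k=m&(sy>=lo)&(sy<lo+8)
  if k.sum()>3:print(lo+4,k.sum(),X[k][:,2].round().tolist()[::max(1,k.sum()//5)])
cv2.imwrite('pics/s4.png',cv2.resize(p[130:330,200:420],None,fx=2.7,fy=2.7))"
```

```text
clk 5.33 s_y -103.4 lat -0.1 z 181.0 F [0.8 0.5 0.1] w 0.3 toolx· [1.    0.002 0.   ] tz [-0.  0. -1.]
-68 6 [96.0, 92.0, 94.0, 95.0, 93.0, 94.0]
-60 70 [92.0, 91.0, 96.0, 98.0, 91.0]
-52 58 [86.0, 87.0, 92.0, 89.0, 87.0, 87.0]
-44 64 [93.0, 85.0, 85.0, 87.0, 87.0, 85.0]
-36 62 [82.0, 86.0, 83.0, 83.0, 81.0, 79.0]
-28 62 [78.0, 76.0, 79.0, 78.0, 76.0, 78.0]
-20 61 [74.0, 71.0, 73.0, 76.0, 73.0, 75.0]
-12 67 [68.0, 69.0, 69.0, 71.0, 69.0, 67.0]
-4 30 [65.0, 66.0, 69.0, 67.0, 66.0]
4 24 [64.0, 65.0, 65.0, 63.0, 65.0, 65.0]
12 43 [65.0, 62.0, 65.0, 65.0, 63.0, 64.0]
20 42 [64.0, 63.0, 65.0, 68.0, 70.0, 64.0]
28 45 [65.0, 64.0, 66.0, 69.0, 67.0]
36 43 [65.0, 69.0, 70.0, 66.0, 67.0, 68.0]
44 42 [69.0, 72.0, 71.0, 64.0, 67.0, 72.0]
```

View pics/s4.png

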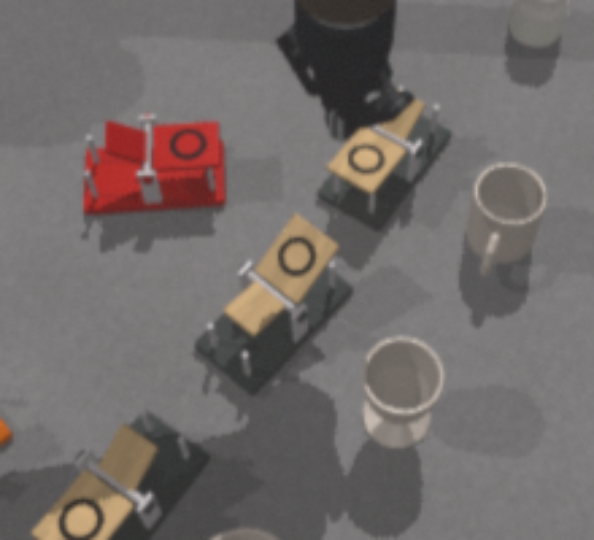

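The stand, pots and other paddles are unmoved, but the blade is only at about 0.48 rad. That's less than a press to z=41 should give, so I'll check where the fingertips really are.

```bash
python3 -c "
from h import *
rel()
s=read_state()['position']
for n in('scene','top'):
  p,d=get_image(n);X=cloud(n,d);q=X-s
  m=(d>0)&(np.hypot(q[...,0],q[...,1])<70)&(X[...,2]>110)&(X[...,2]<330)
  P=X[m]-PIV;sy=P@D+103.4;lat=P@np.array([D[1],-D[0],0]);z=P[:,2]-s[2]
  for lo in range(-60,120,12):
    k=(z>=lo)&(z<lo+12)
    if k.sum()>2:print(n,'z',lo,k.sum(),'sy',np.percentile(sy[k],[3,50,97]).round(),'lat',np.percentile(lat[k],[3,50,97]).round())
"
```

```text
clk 5.38 s_y -102.5 lat -0.0 z 181.0 F [-0.5  0.   0.2] w -0.1 toolx· [1.    0.001 0.   ] tz [-0.001 -0.    -1.   ]
scene z 24 6 sy [ 8. 11. 12.] lat [-8. -7. -0.]
scene z 36 33 sy [-2.  9. 14.] lat [-15.  -6.  11.]
scene z 48 34 sy [ 5. 10. 13.] lat [-15.  -5.  12.]
scene z 60 23 sy [ 7. 12. 14.] lat [-15.  -3.  11.]
scene z 72 78 sy [-4. 13. 16.] lat [-31. -12.  29.]
scene z 84 100 sy [-6. 13. 18.] lat [-39. -13.  40.]
scene z 96 106 sy [ 6. 14. 20.] lat [-50.   3.  48.]
scene z 108 152 sy [-5. 13. 19.] lat [-62. -11.  56.]
top z 84 7 sy [-6. 12. 15.] lat [23. 30. 35.]
top z 96 12 sy [-9.  9. 17.] lat [23. 35. 39.]
top z 108 29 sy [-10.   5.  14.] lat [43. 48. 62.]
```

The fingertips actually end about 25 mm above the reported TCP. The press agrees: TCP at 41 with the tab top at about 66. So I repeat the tab press 25 mm deeper.

```bash
python3 -m handwheel '[[0.04,0,0,0,0,0,-1],[0.08,0,0,0,0,0,-1],[0.12,0,0,0,0,0,-1],[0.139,0,0,0,0,0,-1],[0.139,0,0.04,0,0,0,-1],[0.139,0,0.08,0,0,0,-1],[0.139,0,0.115,0,0,0,-1],[0.139,0,0.13,0,0,0,-1],[0.139,0,0.138,0,0,0,-1],[0.139,0,0.138,0,0,0,-1]]' >/dev/null; python3 -c "
from h import *
rel()"; python3 -m handwheel '[[0,0,0.005,0,0,0,-1],[0,0,0.01,0,0,0,-1],[0,0,0.015,0,0,0,-1],[0,0,0.02,0,0,0,-1],[0,0,0.025,0,0,0,-1],[0,0,0.027,0,0,0,-1],[0,0,0.027,0,0,0,-1]]' >/dev/null; python3 -c "
from h import *
rel()"
```

```text
clk 6.72 s_y 36.5 lat -0.9 z 43.7 F [-0.2  0.   0.1] w 0.1 toolx· [ 1.     0.001 -0.   ] tz [ 0.001 -0.    -1.   ]
clk 7.6 s_y 36.7 lat 0.3 z 15.7 F [-0.1 -0.1  0.2] w 0.1 toolx· [1. 0. 0.] tz [-0.002 -0.    -1.   ]
```

Lift, cross over and measure again.

```bash
python3 -m handwheel '[[0,0,-0.04,0,0,0,-1],[0,0,-0.08,0,0,0,-1],[0,0,-0.12,0,0,0,-1],[0,0,-0.15,0,0,0,-1],[-0.04,0,-0.15,0,0,0,-1],[-0.08,0,-0.15,0,0,0,-1],[-0.12,0,-0.15,0,0,0,-1],[-0.132,0,-0.15,0,0,0,-1],[-0.132,0,-0.15,0,0,0,-1]]' >/dev/null; cat > ang.py <<'E'
from h import *
def ang():
    rel()
    p,d=get_image('scene');X=cloud('scene',d);h=cv2.cvtColor(p,cv2.COLOR_BGR2HSV)
    m=(h[...,0]>8)&(h[...,0]<25)&(h[...,1]>70)&(d>0)
    q=X-PIV;sy=q@D;lat=q@np.array([D[1],-D[0],0]);m&=(abs(sy)<90)&(abs(lat)<30)&(X[...,2]>10)&(X[...,2]<150)
    z=X[...,2]-3
    for a,b in((10,30),(30,50),(50,70),(70,90),(90,110),(110,140)):
        k=m&(z>a)&(z<b)
        if k.sum()>3:print("z",a,b,k.sum(),"sy",np.percentile(sy[k],[5,50,95]).round(),"z",np.median(z[k]).round())
    return p
E
python3 -c "
from ang import *
ang()"
```

```text
clk 8.72 s_y -95.6 lat 0.1 z 165.8 F [ 0.3  0.7 -0.6] w -0.0 toolx· [1.    0.002 0.001] tz [-0.001 -0.    -1.   ]
z 30 50 157 sy [16. 29. 39.] z 42.0
z 50 70 90 sy [-3.  9. 18.] z 54.0
z 70 90 104 sy [-10.  -6.  -2.] z 79.0
z 90 110 105 sy [-19. -14.  -9.] z 100.0
z 110 140 119 sy [-29. -23. -19.] z 121.0
```

The blade is at about 1.2 rad with its tip near s_y −28, z 130. Next I lower behind it and push over.

```bash
python3 -m handwheel '[[0.015,0,0.03,0,0,0,-1],[0.015,0,0.06,0,0,0,-1],[0.015,0,0.083,0,0,0,-1],[0.03,0,0.083,0,0,0,-1],[0.045,0,0.083,0,0,0,-1],[0.06,0,0.083,0,0,0,-1],[0.07,0,0.083,0,0,0,-1],[0.08,0,0.083,0,0,0,-1],[0.09,0,0.083,0,0,0,-1],[0.096,0,0.083,0,0,0,-1]]' >/dev/null; python3 -c "
from ang import *
p=ang();cv2.imwrite('pics/s5.png',cv2.resize(p[130:330,200:420],None,fx=2.7,fy=2.7))"
```

```text
clk 10.03 s_y 1.1 lat -0.2 z 83.1 F [ 0.8  0.6 -0.3] w 0.3 toolx· [ 1.  0. -0.] tz [-0.  0. -1.]
z 10 30 51 sy [12. 15. 17.] z 21.0
z 30 50 69 sy [ 6.  9. 12.] z 40.0
z 50 70 16 sy [4. 5. 6.] z 52.0
z 70 90 4 sy [ 8.  9. 11.] z 87.0
z 110 140 58 sy [17. 20. 23.] z 127.0
```

View pics/s5.png

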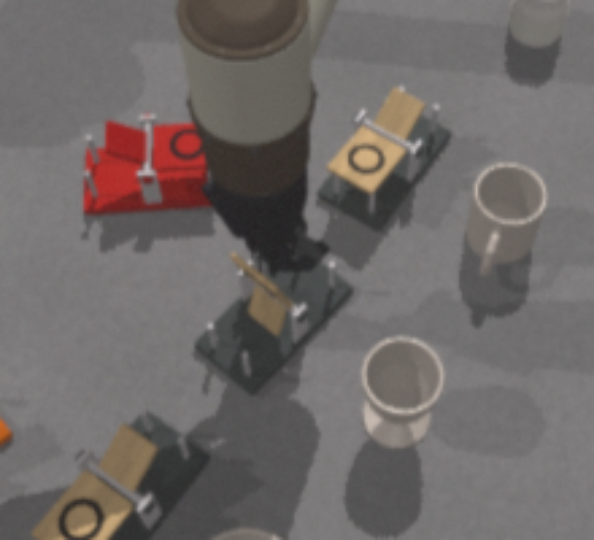

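The blade is past upright (its edge is at crop 262,275) and the stand is unmoved. Now I follow it over and down.

```bash
python3 -m handwheel '[[0.01,0,0.002,0,0,0,-1],[0.02,0,0.004,0,0,0,-1],[0.028,0,0.01,0,0,0,-1],[0.035,0,0.016,0,0,0,-1],[0.04,0,0.023,0,0,0,-1],[0.045,0,0.03,0,0,0,-1],[0.047,0,0.036,0,0,0,-1],[0.048,0,0.041,0,0,0,-1],[0.048,0,0.044,0,0,0,-1],[0.048,0,0.044,0,0,0,-1]]' >/dev/null; python3 -c "
from ang import *
ang()"; python3 -m handwheel '[[0,0,0.001,0,0,0,-1],[0,0,0.002,0,0,0,-1],[0,0,0.002,0,0,0,-1]]'
```

```text
clk 11.32 s_y 48.5 lat -0.3 z 38.9 F [0.5 0.3 0.2] w 0.1 toolx· [1.    0.001 0.   ] tz [-0.  0. -1.]
z 30 50 87 sy [-35. -25. -14.] z 41.0
z 50 70 193 sy [-10.  62.  73.] z 65.0
clock: 11.75
position: [538.8, -84.1, 37.3]
ee_rot: [-0.653, 0.757, -0.0, 0.0]
contact_force: [-0.3, 0.2, -0.3]
gripper_width: -0.0
grasp_force: 0.1
```

```bash
python3 -m handwheel '[[0,0,0.001,0,0,0,-1],[0,0,0.002,0,0,0,-1],[0,0,0.002,0,0,0,-1]]'|grep -E "pos|force"; python3 -m handwheel '[[0,0,0.001,0,0,0,-1],[0,0,0.0015,0,0,0,-1],[0,0,0.0015,0,0,0,-1]]'|grep -E "pos|force"
```

```text
position: [538.7, -84.1, 35.1]
contact_force: [0.3, 0.4, 0.4]
grasp_force: 0.1
position: [538.7, -84.2, 34.0]
contact_force: [-1.5, -0.3, 2.5]
grasp_force: 1.6
```

```bash
python3 -m handwheel '[[0,0,0.001,0,0,0,-1],[0,0,0.001,0,0,0,-1]]'|grep -E "pos|force"; python3 -m handwheel '[[0,0,-0.04,0,0,0,-1],[0,0,-0.08,0,0,0,-1],[0,0,-0.12,0,0,0,-1],[0,0,-0.15,0,0,0,-1],[-0.05,0,-0.15,0,0,0,-1],[-0.1,0,-0.15,0,0,0,-1],[-0.14,0,-0.15,0,0,0,-1],[-0.14,0,-0.15,0,0,0,-1],[-0.14,0,-0.15,0,0,0,-1]]' >/dev/null; python3 -c "
from ang import *
p=ang();cv2.imwrite('pics/s6.png',cv2.resize(p[130:370,180:420],None,fx=2.4,fy=2.4))"
```

```text
position: [538.7, -84.2, 33.8]
contact_force: [-3.2, 0.8, 8.2]
grasp_force: 4.3
clk 13.88 s_y -91.3 lat 0.0 z 182.3 F [0.8 0.4 0.7] w -0.2 toolx· [1.    0.001 0.   ] tz [-0.001 -0.    -1.   ]
z 30 50 91 sy [-38. -27. -15.] z 42.0
z 50 70 442 sy [-9. 36. 72.] z 60.0
```

View pics/s6.png

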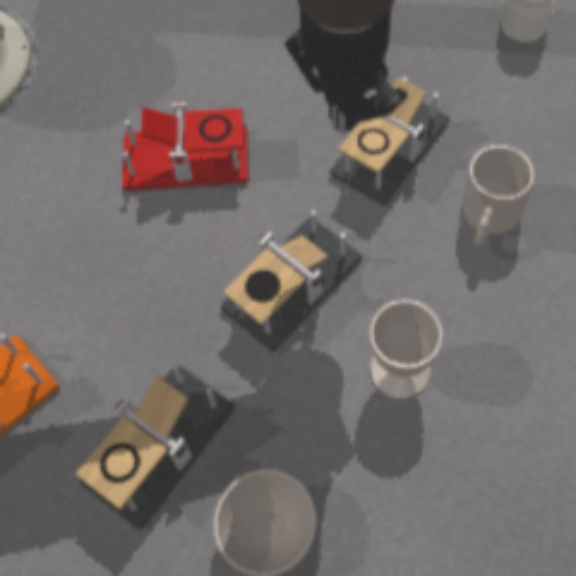

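The goblet's paddle lies flat with the solid spot up (262,285). The hard stop was felt at 8 N, and the arm is clear.

```bash
python3 -c "
from bench import *
print(job_done())"
```

```text
the job is handed in; nothing more can be done
None
```

The goblet's marker (b) is pushed fully over with its solid spot up, nothing else visibly moved in the last picture, and the job is handed in; no verdict came back.

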